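Put the laser measure away in its sprung tool drawer

ROBOT

A 7-joint arm with a two-finger parallel gripper is mounted at the origin on the work surface. World frame = base frame: x ahead of the robot, y to its left, z up, the work surface at z = 0. Lengths are in m, angles in rad, forces in N, time in s.
With the tool pointing down it reaches from about 0.35 to 0.775 m from the base axis. Payload 3.1 kg.
Tool frame: the origin (TCP) lies midway between the tips of the shut fingers; the grasp point (between the pads) lies 19 mm behind it; z points along the fingers, y is the line along which they close (so a half turn about z gives the same grasp; the last joint's range is limited). The gripper opens to 85 mm and grips with 20 to 120 N. Pads are 22 mm wide; open, the fingers measure 114 mm over their backs; the gripper's body (76 mm by 85 mm) begins 54 mm behind the grasp point. The pads swing forward as they close: fully open they stand 13 mm farther back than shut.
Start: joints at [1.147, 0.311, 0.014, 1.512, -0.004, 1.319, -0.027], TCP at [0.205, -0.51, 0.231] pointing down, gripper open.
Joint ranges: [-2.7, 2.7], [-0.3, 1.91], [-1.27, 1.3], [0.12, 2.57], [-1.44, 4.58], [0.2, 2.03], [-3.05, 3.05]. Speed limits (rad/s): [2.79, 2.79, 3.14, 3.14, 3.14, 3.14, 3.14].

INTERFACE

Orientations are given as [roll, pitch, yaw] about the fixed x, y, z axes, in that order (R = Rz(yaw) Ry(pitch) Rx(roll)).
In Python, from plant import r gives the robot as it stands.
- The arm moves only by the shell command python3 shift.py 'ROWS' [FORCE]. ROWS is a JSON list of rows, 1 to 10 of them, each of 7 numbers: the finger opening in m, then dx, dy, dz in m, then a rotation vector rx, ry, rz in rad; each row is the pose to reach, as a shift and turn from the pose commanded when the command began, along the tool's axes at that moment; what a row does not reach only later rows make up. A row lasts 1/10 s, in which the tool goes at most 0.05 m and 0.15 rad, less where a joint would pass 70% of its speed; a pose out of reach is approached as far as the arm can. The fingers move at their own pace and stop on an object; FORCE is the grip in N (left out, the last holds). Time passes only in rows, so rows that do not move let the fingers close. It prints the time, the measured TCP pose, the force, the opening and the grip force at its end.
- r.observe(): the state, without advancing time (a new reading comes with each control period).
- r.snapshot(name): name is "side" or "top" or "wrist"; returns a dict with "pixels" (384x512x3 uint8, blue, green, red), "fx", "fy", "cx", "cy" (pixels), "cam_to_world" (4x4, takes a point from camera to world coordinates). Camera axes: x right, y up, looking along -z (the intrinsics and any distortion apply to the point x, -y, -z); pixel columns grow to the right and rows downward; lengths in m; the calibration is good to about 2 mm. The wrist camera is an equidistant fisheye: a pixel r from the principal point sees the ray r / f radians off the axis. A picture is of the moment at which its call begins. There is no depth.
- r.sign_off(): hands the job in; it is judged then, once.
The state is a dict: "time_s": time; "joint_positions": joint angles; "joint_vel": joint speeds; "joint_efforts": joint torques, N m; "ee_pos": TCP position; "orientation": TCP orientation; "ft_force": force on the tool from outside, world axes, zero at the start; "wrist_torque": the same for the moment, N m; "finger_gap": finger opening in m; "finger_force": force on a finger pad.
Only numpy, scipy, OpenCV 4.12 (cv2) and the standard library are available. Lean on these libraries where they do the work, as an engineer would, in place of code of your own. Each camera call takes 0.05 s, during which the arm holds its last target. There are 200 camera calls.

TASK

Put the yellow-and-black laser measure away: press the button of the blue drawer case so its drawer springs open, set the measure down flat and face up in the empty recess of the foam liner without dropping it, let go, and push the drawer gently home until it clicks and stays shut. Leave the orange case shut, and the tape measure and the jar of screws where they are.

Things in the scene. Friction and masses are not known exactly. Their poses are not given: they have to be found in the camera images.
- blue: Dark one-drawer tool case with blue drawer front, ledge and button, firm on the bench: 260 deep (x), 170 wide (y), 110 mm high. Origin: centre of its underside, on the bench. Front and drawer face its own -x; the drawer slides out along -x. The front 45 mm of its top is a ledge 98 mm above the bench carrying the button; behind it the deck is 110 mm high.
- blue_button_top (a point): Centre of the flat top of the blue round push button (24 mm across, in a steel collar on the ledge), 109 mm above the bench when up, 36 mm behind the outer face of the closed drawer front. Pressed straight down: 7 mm travel, 2 N to start, 5 N fully down; it frees the drawer after about 5 mm and springs back up when let go.
- blue_button (a joint): How far the blue button is down: 0 up, 0.007 fully down (m).
- blue_drawer (a joint): How far the blue drawer is out (m): about 0 latched, 0.160 fully open. Freed, a spring throws it out to 0.160 within 1.5 s and holds it with 2.5 N, 7 N near shut. Pushed home it takes about 4 N more over the last 15 mm, where it presses catch and button down; once pushed to -0.001 or so (stop at -0.003) the button pops up and it stays shut by itself.
- blue_front (a point): Middle of the top edge of the outer face of the blue drawer's front, 90 mm above the bench; moves with the drawer; axes as the case. The front is a flat plate 170 wide, 16 thick, from 8 to 90 mm above the bench. Push it towards the case's +x with the fingers in front of its upper half, fingertips about 60 mm above the bench, so that the gripper stays off the button.
- blue_bay (a point): Centre of the floor of the recess in the blue drawer's foam, 20 mm above the bench; moves with the drawer; axes as the case. Recess 118 long (x), 58 wide (y), 8 mm deep, red floor. Drawer open, it lies 68 mm in front of the ledge, 92 mm behind the front's inner face. Drawer walls 72 mm to each side rise 38 mm above it; a tongue 18 wide reaches 31 mm back from the front, 54 mm above it.
- meter: Laser distance measure, a flat block with yellow sides, black ends, a grey-green screen and round keys on its upper face: 105 long (x), 45 wide (y), 26 mm high, about 130 g. It lies face up on the bench. Origin: centre of its underside; z up through its face. It may lie either way round in the recess, its long side along the recess.
- orange: The same case with orange drawer front, ledge and button, its drawer shut: leave it. Origin: centre of its underside; front faces its own -x. A jar of screws stands on its deck.
- orange_drawer (a joint): How far the orange drawer is out (m): about 0 shut, to be left so.
- tape: Grey and red tape measure standing on the bench, 75 x 36 x 67 mm, to be left. Origin: centre of its underside.
- screws: Whitish see-through jar of screws with a red lid, 62 mm across, 69 mm high, on the orange case's deck, to be left. Origin: centre of its underside.

How it is judged:
On the way, in this order (a step that is already met when the one before it is completed fails the run):
1. the blue drawer has sprung fully open (value of joint blue_drawer above 0.145 m), for 0.2 s.
2. the measure lies flat in the recess of the open drawer, let go (value of joint blue_drawer above 0.1 m and x of meter in the frame of blue_bay between -0.011 and 0.011 m and y of meter in the frame of blue_bay between -0.011 and 0.011 m and z of meter in the frame of blue_bay below 0.003 m and angle between meter's own z axis and vertical below 0.06 rad and contact force between the fingers and meter below 0.05 N), for 0.2 s.
At the end, for the whole second after the job is handed in: The blue drawer is latched shut (out by less than 4 mm, its button up to within 2 mm), the measure lies at rest, flat and face up (within 0.06 rad) on the floor of the recess (origin within 11 mm of its centre, less than 3 mm above its floor), and the orange drawer is shut (value of joint each of blue_drawer, orange_drawer below 0.004 m and value of joint blue_button below 0.002 m and x of meter in the frame of blue_bay between -0.011 and 0.011 m and y of meter in the frame of blue_bay between -0.011 and 0.011 m and z of meter in the frame of blue_bay below 0.003 m and angle between meter's own z axis and vertical below 0.06 rad and linear speed of meter below 0.02 m/s); the robot touches nothing.
It fails at once if the blue drawer slammed shut (closing faster than 0.35 m/s) (velocity of joint blue_drawer below -0.35 m/s).
It fails at once if the measure fell (moving over 0.5 m/s with no finger touching it) (contact force between the fingers and meter below 0.05 N and linear speed of meter above 0.5 m/s).
It fails at once if the orange drawer opened (value of joint orange_drawer above 0.02 m).
It fails at once if the tape measure or the jar of screws moved more than 30 mm (distance of any of tape, screws from where it was at the start of the episode above 0.03 m).
It also fails if it takes over 69 s, if anything falls off the work surface, if the arm or the gripper's body presses on something with over 40 N, if the wrist force passes 120 N, or if a joint passes its speed limit or range.

## Working session

There is one attempt and no reset: what is moved stays moved. The work goes in short steps, Python scripts to look and compute and a shell command to move; the robot and the scene stay as the last step left them, time stands still between calls to the robot, and variables do not carry over. Pictures are saved under pics/ and viewed, at most 13 in all, crops included, and the job is handed in when it is done.

```bash
ls; mkdir -p pics; python3 - <<'E'
from plant import r
import cv2,json
o=r.observe();print(o)
for n in("side","top","wrist"):
    s=r.snapshot(n);cv2.imwrite(f"pics/{n}0.png",s["pixels"])
    print(n,s["fx"],s["fy"],s["cx"],s["cy"],s["cam_to_world"],[k for k in s])
E
```

```text
pics
plant.py
shift.py
{'time_s': 0.0, 'joint_positions': array([ 1.14727275,  0.31172478,  0.01399496,  1.51306373, -0.00440321,
        1.3191712 , -0.02719128]), 'joint_vel': array([ 2.30353836e-03, -8.68145948e-05, -4.03074436e-04, -3.19352169e-04,
       -2.65685465e-05,  5.63226663e-04,  9.03450528e-04]), 'joint_efforts': array([ 3.24002167e-04, -3.79916561e+01,  1.45924073e-01, -2.30592227e+01,
        1.22562598e-02,  1.37010589e-02,  1.31986786e-05]), 'ee_pos': array([ 0.20467872, -0.50971772,  0.23021885]), 'orientation': array([-3.13925826e+00,  9.36639121e-05,  3.81905529e-01]), 'ft_force': array([ 0.47048265,  0.23459931, -0.10886914]), 'wrist_torque': array([-0.01844199, -0.00024465,  0.05433432]), 'finger_force': 0.0, 'finger_gap': 0.08546196701974157}
side 471.677109384978 471.677109384978 253.66814564342366 191.80030381995786 [[-0.76499159  0.45735723 -0.45344485 -0.07220079]
 [-0.64403217 -0.54677468  0.53503273  0.82929009]
 [-0.00323107  0.7013286   0.7128308   1.19118387]
 [ 0.          0.          0.          1.        ]] ['pixels', 'fx', 'fy', 'cx', 'cy', 'cam_to_world']
top 380.80315721002074 380.80315721002074 254.81195483364627 192.92735731123068 [[ 0.01462436  0.98168049 -0.18997248  0.43400874]
 [-0.99959986  0.01895446  0.02099629  0.01729328]
 [ 0.02421247  0.1895894   0.98156488  1.07484078]
 [ 0.          0.          0.          1.        ]] ['pixels', 'fx', 'fy', 'cx', 'cy', 'cam_to_world']
wrist 297.3186396354542 297.3186396354542 257.11582520062456 192.58703554823512 [[ 0.37272497  0.88393474  0.28237471  0.27816725]
 [-0.92794069  0.35553122  0.11190899 -0.48180858]
 [-0.00147278 -0.30373826  0.95275438  0.37252987]
 [ 0.          0.          0.          1.        ]] ['pixels', 'fx', 'fy', 'cx', 'cy', 'cam_to_world']
```

View pics/side0.png

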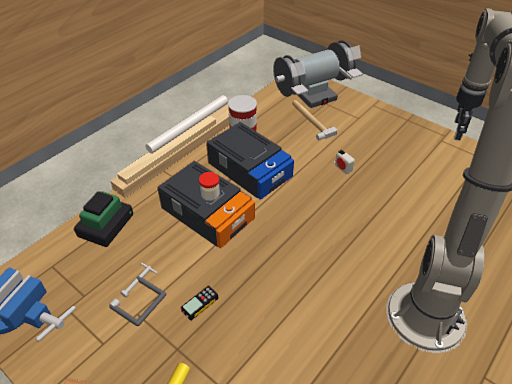

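View pics/top0.png

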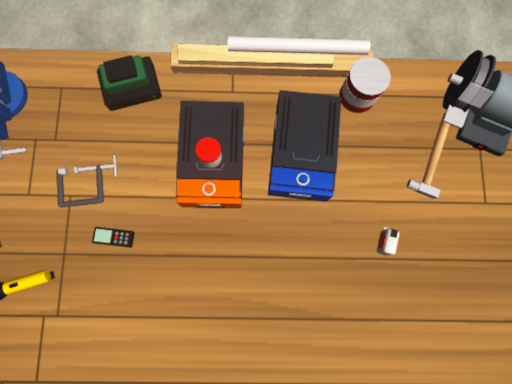

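The side view shows the blue case's button near (268,172), the orange case's at (229,210) and the measure at (200,303). In the top view the blue button is at (303,179), the measure at (113,237) and the tape at (390,240).

```bash
cat >h.py <<'E'
import numpy as np,cv2
from plant import r
def ray(s,u,v,fish=False):
    x=(u-s["cx"])/s["fx"];y=(v-s["cy"])/s["fy"]
    if fish:
        t=np.hypot(x,y);k=np.sin(t)/max(t,1e-9);d=np.array([x*k,-y*k,-np.cos(t)])
    else:d=np.array([x,-y,-1.])
    M=np.array(s["cam_to_world"]);d=M[:3,:3]@d
    return M[:3,3],d/np.linalg.norm(d)
def plane(s,u,v,z,fish=False):
    o,d=ray(s,u,v,fish);return o+d*(z-o[2])/d[2]
def tri(rays):
    A=np.zeros((3,3));b=np.zeros(3)
    for o,d in rays:
        P=np.eye(3)-np.outer(d,d);A+=P;b+=P@o
    p=np.linalg.solve(A,b)
    return p,[np.linalg.norm(np.cross(p-o,d)) for o,d in rays]
def hsv(s):return cv2.cvtColor(s["pixels"],cv2.COLOR_BGR2HSV)
def blobs(m,amin=20,box=None):
    if box is not None:
        k=np.zeros_like(m);a,b,c,d=box;k[b:d,a:c]=1;m=m*k
    cs,_=cv2.findContours(m.astype(np.uint8),cv2.RETR_CCOMP,cv2.CHAIN_APPROX_NONE)
    return sorted([c for c in cs if cv2.contourArea(c)>=amin],key=cv2.contourArea)[::-1]
def cen(c):
    M=cv2.moments(c);return M["m10"]/M["m00"],M["m01"]/M["m00"]
E
python3 - <<'E'
from h import *
S={n:r.snapshot(n) for n in("side","top")}
H={n:hsv(S[n]) for n in S}
for n,bx in(("side",(190,110,310,205)),("top",(255,80,350,215))):
    m=cv2.inRange(H[n],(100,120,60),(125,255,255))
    print(n,"blue")
    for c in blobs(m,8,bx):print(cv2.contourArea(c),np.round(cen(c),1),cv2.boundingRect(c),cv2.minAreaRect(c))
for n,bx in(("side",(175,280,225,325)),("top",(85,222,140,252))):
    h=H[n].astype(int);a,b,c,d=bx
    wood=(h[...,0]>8)&(h[...,0]<22)&(h[...,1]>90)&(h[...,2]>90)
    for c in blobs((~wood).astype(np.uint8),30,bx):print(n,"meter",cv2.contourArea(c),np.round(cen(c),1),cv2.minAreaRect(c))
cr=[cv2.resize(S["side"]["pixels"][270:330,165:235],None,fx=5,fy=5,interpolation=2),cv2.resize(S["top"]["pixels"][215:260,80:150],None,fx=5,fy=5,interpolation=2),cv2.resize(S["top"]["pixels"][80:215,255:350],None,fx=4,fy=4,interpolation=2)]
C=np.zeros((540,780,3),np.uint8);C[:300,:350]=cr[0];C[305:530,:350]=cr[1];C[:540,380:760]=cr[2]
cv2.imwrite("pics/c1.png",C)
E
```

```text
side blue
1067.0 [272.4 171.6] (248, 150, 46, 49) ((271.7716979980469, 173.05093383789062), (29.10293960571289, 49.77906036376953), 55.61965560913086)
88.0 [277.5 176.4] (271, 169, 14, 16) ((277.3986511230469, 176.35813903808594), (6.393620491027832, 18.134632110595703), 54.462318420410156)
51.0 [270.  164.9] (264, 161, 13, 8) ((270.0, 164.5), (12.0, 7.0), 0.0)
top blue
1584.5 [301.4 182.5] (269, 167, 65, 34) ((301.4085693359375, 183.3231658935547), (63.3876953125, 28.601764678955078), 6.340191841125488)
164.0 [302.6 178.6] (295, 171, 16, 16) ((302.5000305175781, 178.50001525878906), (14.142135620117188, 14.142135620117188), 45.0)
43.0 [302.9 178.3] (299, 175, 9, 8) ((303.0, 178.5), (7.0, 8.0), 90.0)
side meter 582.0 [199.1 302.5] ((199.34588623046875, 302.3390197753906), (17.02536392211914, 37.93695068359375), 51.009010314941406)
top meter 578.5 [112.8 236.7] ((112.70732116699219, 236.63412475585938), (40.417945861816406, 16.123003005981445), 6.34019136428833)
```

View pics/c1.png

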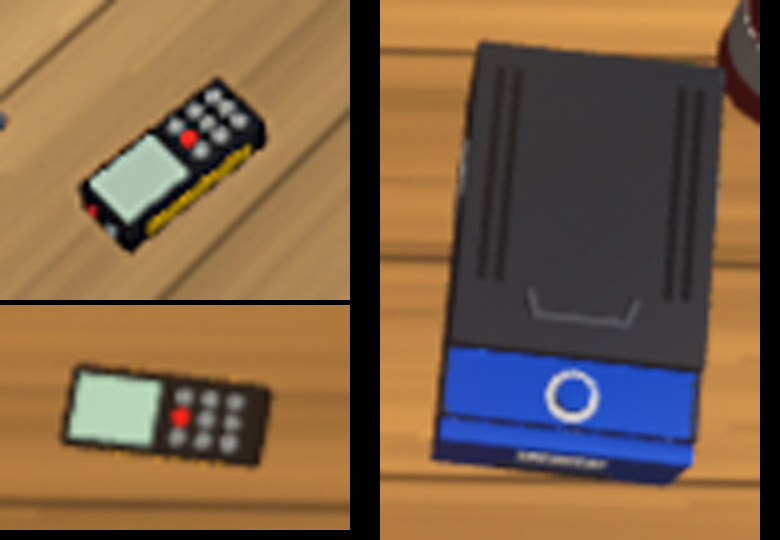

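Crops: the measure's screen is at its robot-left end, its red key just past the screen. The blue button's ring sits centred on the ledge, and the case is turned about 6° in the picture.

```bash
python3 - <<'E'
from h import *
S={n:r.snapshot(n) for n in("side","top")}
H={n:hsv(S[n]) for n in S}
R={}
for n,bx in(("side",(175,280,225,325)),("top",(85,222,140,252))):
    g=cv2.inRange(H[n],(35,20,130),(95,110,255))
    k=cv2.inRange(H[n],(0,200,180),(6,255,255))|cv2.inRange(H[n],(175,200,180),(180,255,255))
    R[n]=[cen(blobs(g,8,bx)[0])]
    print(n,R[n],[(np.round(cen(c),1),cv2.contourArea(c)) for c in blobs(k,1,bx)])
print("screen",tri([ray(S[n],*R[n][0]) for n in S]))
R={"side":(270,164.9),"top":(302.8,178.5)}
print("button",tri([ray(S[n],*R[n]) for n in S]))
s=S["top"]
print("button@.109",plane(s,302.8,178.5,.109), "side",plane(S["side"],270,164.9,.109))
c=cv2.boxPoints(((112.7,236.6),(40.4,16.1),6.34));print("meter box@.026\n",np.array([plane(s,*p,.026) for p in c]).round(4))
print("meter c top",plane(s,112.75,236.65,.026))
# deck corners, crop/4 + offset
for nm,(u,v),z in(("backL",(479,42),.11),("backR",(723,69),.11),("deckfrontL",(453,344),.11),("deckfrontR",(701,369),.11),("ledgefL",(440,415),.098),("ledgefR",(694,441),.098)):
    print(nm,plane(s,(u-380)/4+255,v/4+80,z).round(4))
E
```

```text
side [(192.1901776384535, 305.1995820271682)] [(array([202.1, 297.1]), 3.5)]
top [(102.5671111111111, 235.45155555555553)] [(array([115.8, 237. ]), 3.0)]
screen (array([0.51183283, 0.40703737, 0.0283737 ]), [np.float64(0.0009549718572157932), np.float64(0.0009549718572156945)])
button (array([ 0.66562347, -0.13004525,  0.09447189]), [np.float64(0.0005417197304036826), np.float64(0.0005417197304036853)])
button@.109 [ 0.66172238 -0.12812586  0.109     ] side [ 0.65634783 -0.11712011  0.109     ]
meter box@.026
 [[0.492  0.4348 0.026 ]
 [0.5355 0.4341 0.026 ]
 [0.5252 0.3243 0.026 ]
 [0.4818 0.3259 0.026 ]]
meter c top [0.50839899 0.37963108 0.026     ]
backL [ 0.9065 -0.0672  0.11  ]
backR [ 0.8912 -0.234   0.11  ]
deckfrontL [ 0.6935 -0.0506  0.11  ]
deckfrontR [ 0.68   -0.2135  0.11  ]
ledgefL [ 0.6484 -0.0432  0.098 ]
ledgefR [ 0.6342 -0.2105  0.098 ]
```

```bash
cat >>h.py <<'E'
from scipy.spatial.transform import Rotation as Ro
def go(p,yaw):
    o=r.observe();R=Ro.from_euler("xyz",o["orientation"])
    d=R.inv().apply(np.array(p)-o["ee_pos"]);w=(R.inv()*Ro.from_euler("xyz",[np.pi,0,yaw])).as_rotvec()
    print("pos",o["ee_pos"].round(4),"rpy",o["orientation"].round(4),"shift",d.round(4),w.round(4))
E
python3 -c "
from h import *
go([.60,-.123,.26],-.085)"
```

```text
pos [ 0.2049 -0.5102  0.2311] rpy [-3.1411  0.      0.3819] shift [ 0.511  -0.2121 -0.0289] [-5.000e-04  2.000e-04  4.669e-01]
```

```bash
R='[0.0,0.511,-0.212,-0.029,0,0,0.467]'; python3 shift.py '[[0,0.511,-0.212,-0.029,0,0,0.467],[0,0.511,-0.212,-0.029,0,0,0.467],[0,0.511,-0.212,-0.029,0,0,0.467],[0,0.511,-0.212,-0.029,0,0,0.467],[0,0.511,-0.212,-0.029,0,0,0.467],[0,0.511,-0.212,-0.029,0,0,0.467],[0,0.511,-0.212,-0.029,0,0,0.467],[0,0.511,-0.212,-0.029,0,0,0.467],[0,0.511,-0.212,-0.029,0,0,0.467],[0,0.511,-0.212,-0.029,0,0,0.467]]'; python3 -c "
from h import *
go([.60,-.123,.26],-.085)"
```

```text
time_s: 1.35
ee_pos: [0.5526, -0.1697, 0.257]
orientation: [3.141, -0.0, -0.086]
ft_force: [0.9, -1.2, 0.0]
finger_gap: 0.0
finger_force: 0.0
pos [ 0.5526 -0.1697  0.257 ] rpy [ 3.1412e+00 -5.0000e-04 -8.5500e-02] shift [ 0.0432 -0.0506 -0.003 ] [ 0.0004 -0.0005 -0.0005]
```

```bash
python3 shift.py '[[0,0.04,-0.048,0,0,0,0],[0,0.04,-0.048,0,0,0,0],[0,0.04,-0.048,0,0,0,0],[0,0.04,-0.048,0,0,0,0]]'; python3 - <<'E'
from h import *
o=r.observe();print(o["ee_pos"],o["orientation"])
s=r.snapshot("wrist");cv2.imwrite("pics/w1.png",s["pixels"]);print(s["cam_to_world"])
E
```

```text
time_s: 1.75
ee_pos: [0.5945, -0.1285, 0.2564]
orientation: [3.14, 0.001, -0.087]
ft_force: [0.0, 0.5, -0.3]
finger_gap: 0.0002
finger_force: 0.0
[ 0.59449244 -0.12851245  0.25639446] [ 3.13964099e+00  1.39808711e-03 -8.68793525e-02]
[[-0.08664863  0.94880289  0.30375171  0.67339029]
 [-0.99623615 -0.083243   -0.02416875 -0.13575853]
 [ 0.00235382 -0.30470262  0.95244463  0.39852714]
 [ 0.          0.          0.          1.        ]]
```

View pics/w1.png

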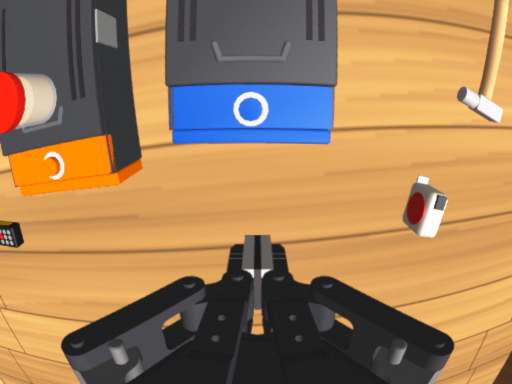

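The button ring is at (251,108) in the wrist view. The ledge's back edge runs from (173,86) to (334,85), so the tool is nearly aligned with the case.

```bash
python3 - <<'E'
from h import *
s=r.snapshot("wrist");t=r.snapshot("top");h=hsv(s)
m=cv2.inRange(h,(100,120,60),(125,255,255))
bs=blobs(m,30,(150,70,350,150))
for c in bs:print(cv2.contourArea(c),np.round(cen(c),1),cv2.boundingRect(c))
u,v=cen(bs[1])
print("wrist@.109",plane(s,u,v,.109,True),"tri",tri([ray(s,u,v,True),ray(t,302.8,178.5)]))
# edges of blue region
def line(pts,z):
    P=np.array([plane(s,a,b,z,True)[:2] for a,b in pts]);d=P-P.mean(0);w=np.linalg.svd(d)[2][0];return P.mean(0).round(4),np.arctan2(w[1],w[0])
c=max(bs,key=cv2.contourArea)[:,0,:]
top=[(x,c[c[:,0]==x][:,1].min()) for x in range(182,325)]
bot=[(x,c[c[:,0]==x][:,1].max()+1) for x in range(182,325)]
print("deck front edge",line(top,.104),"bottom@.09",line(bot,.09))
for y in(95,105,115,122):
    q=c[c[:,1]==y][:,0];print(y,plane(s,q.min(),y,.098,True).round(4),plane(s,q.max()+1,y,.098,True).round(4))
E
```

```text
9101.5 [250.  112.9] (168, 84, 164, 60)
1025.0 [249.2 108.4] (231, 90, 38, 37)
377.0 [249.  108.6] (238, 98, 23, 23)
wrist@.109 [ 0.66604688 -0.12935404  0.109     ] tri (array([ 0.66532364, -0.12958784,  0.09541378]), [np.float64(0.0007064053182479535), np.float64(0.000706405318247773)])
deck front edge (array([ 0.6901, -0.1351]), np.float64(-1.663359759563085)) bottom@.09 (array([ 0.63  , -0.1295]), np.float64(-1.6621042669677488))
95 [ 0.6895 -0.0487  0.098 ] [ 0.674 -0.214  0.098]
105 [ 0.6792 -0.0475  0.098 ] [ 0.6637 -0.2123  0.098 ]
115 [ 0.6688 -0.0462  0.098 ] [ 0.6534 -0.2117  0.098 ]
122 [ 0.6614 -0.0463  0.098 ] [ 0.6461 -0.2113  0.098 ]
```

```bash
python3 -c "
from h import *
go([.6655,-.1295,.125],-.092)"
```

```text
pos [ 0.5942 -0.1296  0.257 ] rpy [ 3.1398e+00  3.0000e-04 -8.9500e-02] shift [ 0.071  -0.0067  0.1319] [0.0018 0.0003 0.0025]
```

```bash
python3 shift.py '[[0,0.071,-0.007,0,0,0,0.003],[0,0.071,-0.007,0.05,0,0,0.003],[0,0.071,-0.007,0.1,0,0,0.003],[0,0.071,-0.007,0.132,0,0,0.003],[0,0.071,-0.007,0.132,0,0,0.003],[0,0.071,-0.007,0.132,0,0,0.003]]'; python3 -c "
from h import *
go([.6655,-.1295,.110],-.092)"
```

```text
time_s: 2.5
ee_pos: [0.6663, -0.1274, 0.1254]
orientation: [3.141, 0.0, -0.09]
ft_force: [0.0, -0.5, 0.7]
finger_gap: -0.0003
finger_force: 0.0
pos [ 0.6663 -0.1274  0.1254] rpy [ 3.1409e+00  2.0000e-04 -9.0300e-02] shift [-0.0006  0.0022  0.0154] [0.0007 0.0002 0.0017]
```

Press, watching the force.

```bash
python3 shift.py '[[0,0,0.002,0.014,0,0,0],[0,0,0.002,0.018,0,0,0],[0,0,0.002,0.021,0,0,0],[0,0,0.002,0.023,0,0,0],[0,0,0.002,0.023,0,0,0]]'
```

```text
time_s: 3.0
ee_pos: [0.6676, -0.1288, 0.103]
orientation: [3.14, -0.003, -0.089]
ft_force: [0.4, -2.2, 4.0]
finger_gap: -0.0003
finger_force: 2.1
```

```bash
python3 shift.py '[[0,0,0,0.001,0,0,0],[0,0,0,-0.05,0,0,0],[0,0,0,-0.10,0,0,0],[0,-0.05,0,-0.15,0,0,0],[0.08,-0.09,0,-0.16,0,0,0],[0.08,-0.09,0,-0.16,0,0,0],[0.08,-0.09,0,-0.16,0,0,0],[0.08,-0.09,0,-0.16,0,0,0]]'; python3 - <<'E'
from h import *
s=r.snapshot("wrist");cv2.imwrite("pics/w2.png",s["pixels"])
E
```

```text
time_s: 3.8
ee_pos: [0.5772, -0.1193, 0.2604]
orientation: [-3.141, 0.001, -0.088]
ft_force: [0.9, 0.1, -0.4]
finger_gap: 0.0581
finger_force: 0.0
```

View pics/w2.png

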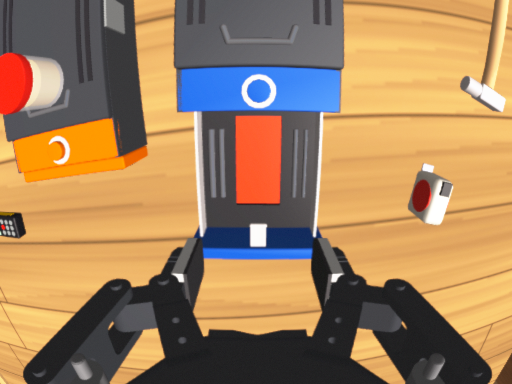

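The drawer is open. The red recess floor spans columns 236–281, rows 115–205; the white tongue is at (258,235).

```bash
python3 - <<'E'
from h import *
s=r.snapshot("wrist");t=r.snapshot("top")
def red(s,box):
    h=hsv(s);m=cv2.inRange(h,(0,150,120),(8,255,255))|cv2.inRange(h,(174,150,120),(180,255,255))
    return blobs(m,30,box)[0]
c=red(s,(200,100,310,220));a=cv2.boxPoints(cv2.minAreaRect(c))
P=np.array([plane(s,*p,.02,True)[:2] for p in a]);print(P.round(4),P.mean(0),[np.linalg.norm(P[i]-P[i-1]).round(4) for i in range(4)])
e=[np.arctan2(*(P[i]-P[i-1])[::-1]).round(4) for i in range(4)];print(e)
print("button now",plane(s,258.5,91.5,.10,True))
u,v=cen(c)
try:
    ct=red(t,(265,180,345,260));print("top",cen(ct),cv2.boundingRect(ct),plane(t,*cen(ct),.02),tri([ray(s,u,v,True),ray(t,*cen(ct))]))
except IndexError:print("hidden in top")
go([.5084,.3796,.20],-.095+np.pi/2)
go([.5084,.3796,.20],-.095-np.pi/2)
print(r.observe()["joint_positions"].round(2))
E
```

```text
[[ 0.6387 -0.0971]
 [ 0.6337 -0.1555]
 [ 0.5164 -0.1475]
 [ 0.5219 -0.0848]] [ 0.57767908 -0.12120991] [np.float64(0.1175), np.float64(0.0586), np.float64(0.1175), np.float64(0.0629)]
[np.float64(-0.1051), np.float64(-1.6578), np.float64(3.073), np.float64(1.4834)]
button now [ 0.66500274 -0.12912727  0.1       ]
top (295.69859154929577, 218.84906103286383) (284, 198, 24, 40) [ 0.56664522 -0.1205484   0.02      ] (array([ 0.57207719, -0.12285904, -0.01523141]), [np.float64(0.0024967269652090866), np.float64(0.002496726965209166)])
pos [ 0.5774 -0.1195  0.2597] rpy [-3.1407e+00  2.7000e-03 -8.7600e-02] shift [-0.1122 -0.4911  0.0605] [-2.9000e-03  1.4000e-03 -1.5634e+00]
pos [ 0.5774 -0.1195  0.2597] rpy [-3.1407e+00  2.7000e-03 -8.7600e-02] shift [-0.1122 -0.4911  0.0605] [1.4000e-03 2.9000e-03 1.5782e+00]
[ 0.33  0.39 -0.22  1.33  0.08  1.43 -1.55]
```

```bash
python3 shift.py '[[0.085,-0.11,-0.45,0.03,0,0,-1.565],[0.085,-0.11,-0.45,0.03,0,0,-1.565],[0.085,-0.11,-0.45,0.03,0,0,-1.565],[0.085,-0.11,-0.45,0.03,0,0,-1.565],[0.085,-0.11,-0.45,0.03,0,0,-1.565],[0.085,-0.11,-0.45,0.03,0,0,-1.565],[0.085,-0.11,-0.45,0.03,0,0,-1.565],[0.085,-0.11,-0.45,0.03,0,0,-1.565],[0.085,-0.11,-0.45,0.03,0,0,-1.565],[0.085,-0.11,-0.45,0.03,0,0,-1.565]]'; python3 -c "
from h import *
go([.5084,.32,.23],1.477)"
```

```text
time_s: 4.95
ee_pos: [0.5027, 0.3463, 0.23]
orientation: [-3.135, -0.005, 1.428]
ft_force: [-0.1, 0.0, -0.3]
finger_gap: 0.0851
finger_force: 0.0
pos [0.5027 0.3463 0.23  ] rpy [-3.1352 -0.0047  1.4283] shift [-0.0252  0.0094 -0.0002] [-0.0063 -0.0048 -0.0487]
```

```bash
python3 shift.py '[[0.085,-0.025,0.009,0,0.006,0.005,-0.049],[0.085,-0.025,0.009,0,0.006,0.005,-0.049],[0.085,-0.025,0.009,0,0.006,0.005,-0.049],[0.085,-0.025,0.009,0,0.006,0.005,-0.049]]'; python3 - <<'E'
from h import *
s=r.snapshot("wrist");cv2.imwrite("pics/w3.png",s["pixels"])
h=hsv(s).astype(int)
for nm,m in(("yellow",(h[...,0]>22)&(h[...,0]<34)&(h[...,1]>170)&(h[...,2]>100)),("green",(h[...,0]>35)&(h[...,0]<95)&(h[...,1]>15)&(h[...,1]<120)&(h[...,2]>130))):
    for c in blobs(m.astype(np.uint8),15)[:4]:print(nm,cv2.contourArea(c),np.round(cen(c),1),cv2.boundingRect(c))
t=r.snapshot("top");h=hsv(t);m=cv2.inRange(h,(0,150,120),(8,255,255))
ct=blobs(m,30,(265,180,345,260))[0];a=cen(ct);print("bay top",a,cv2.boundingRect(ct),plane(t,*a,.02))
E
```

```text
time_s: 5.35
ee_pos: [0.5119, 0.3124, 0.2311]
orientation: [-3.134, -0.006, 1.46]
ft_force: [-0.3, 0.1, 0.6]
finger_gap: 0.085
finger_force: 0.0
yellow 25.0 [145.4   1. ] (138, 0, 17, 4)
green 1117.5 [250.   87.8] (235, 69, 31, 39)
bay top (295.91187512349336, 215.6054139498123) (284, 194, 25, 44) [ 0.57577942 -0.12119949  0.02      ]
```

View pics/w3.png

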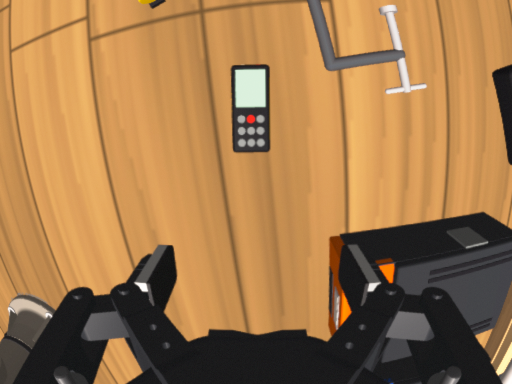

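The measure is at columns 232–270, rows 65–152, nearly aligned with the tool; a clamp lies well to its right.

```bash
python3 - <<'E'
from h import *
s=r.snapshot("wrist");t=r.snapshot("top");sd=r.snapshot("side")
h=hsv(s).astype(int);wood=(h[...,0]>8)&(h[...,0]<22)&(h[...,1]>90)&(h[...,2]>90)
c=blobs((~wood).astype(np.uint8),500,(215,50,285,170))[0]
a=cv2.boxPoints(cv2.minAreaRect(c));P=np.array([plane(s,*p,.026,True)[:2] for p in a])
print(P.round(4),P.mean(0),[np.linalg.norm(P[i]-P[i-1]).round(4) for i in range(4)],[np.arctan2(*(P[i]-P[i-1])[::-1]).round(4) for i in range(4)])
print("screen@.026",plane(s,250,87.8,.026,True),plane(t,102.57,235.45,.026),plane(sd,192.2,305.2,.026))
print("tri",tri([ray(s,250,87.8,True),ray(t,102.57,235.45),ray(sd,192.2,305.2)]))
E
```

```text
[[0.4962 0.4358]
 [0.5384 0.4309]
 [0.5278 0.33  ]
 [0.4842 0.3348]] [0.51163546 0.38286878] [np.float64(0.1017), np.float64(0.0424), np.float64(0.1015), np.float64(0.0439)] [np.float64(1.4517), np.float64(-0.1166), np.float64(-1.6758), np.float64(3.031)]
screen@.026 [0.51379116 0.40646925 0.026     ] [0.51119512 0.40735883 0.026     ] [0.51392151 0.4065424  0.026     ]
tri (array([0.51269747, 0.40678926, 0.0273657 ]), [np.float64(0.0011911148188876784), np.float64(0.0016015742214942831), np.float64(0.0005717201099697595)])
```

```bash
python3 -c "
from h import *
go([.511,.382,.06],1.46)"
```

```text
pos [0.5117 0.3125 0.2318] rpy [-3.1357 -0.0055  1.4613] shift [ 0.0681 -0.0072  0.1722] [-0.0059 -0.0055  0.0014]
```

```bash
python3 shift.py '[[0.085,0.05,-0.007,0,0.006,0.005,0],[0.085,0.068,-0.007,0.04,0.006,0.005,0],[0.085,0.068,-0.007,0.09,0.006,0.005,0],[0.085,0.068,-0.007,0.13,0.006,0.005,0],[0.085,0.068,-0.007,0.172,0.006,0.005,0],[0.085,0.068,-0.007,0.172,0.006,0.005,0],[0.085,0.068,-0.007,0.172,0.006,0.005,0]]'; python3 -c "
from h import *
go([.511,.382,.006],1.46)"
```

```text
time_s: 6.3
ee_pos: [0.5114, 0.3815, 0.0604]
orientation: [-3.129, -0.01, 1.461]
ft_force: [-0.3, -0.4, 0.9]
finger_gap: 0.0848
finger_force: 0.0
pos [0.5114 0.3815 0.0604] rpy [-3.129  -0.01    1.4609] shift [-0.0001  0.0003  0.0544] [-0.0126 -0.01    0.0009]
```

```bash
python3 shift.py '[[0.085,0,0,0.03,-0.013,-0.01,0],[0.085,0,0,0.054,-0.013,-0.01,0],[0.085,0,0,0.054,-0.013,-0.01,0],[0.04,0,0,0.054,-0.013,-0.01,0],[0.035,0,0,0.054,-0.013,-0.01,0],[0.03,0,0,0.054,-0.013,-0.01,0],[0.03,0,0,0.054,-0.013,-0.01,0],[0.03,0,0,0.054,-0.013,-0.01,0]]' 40;  python3 -c "
from h import *
go([.511,.382,.006],1.46)"
```

```text
time_s: 7.1
ee_pos: [0.5123, 0.3834, 0.0089]
orientation: [3.137, -0.003, 1.461]
ft_force: [0.7, 0.5, 7.5]
finger_gap: 0.0438
finger_force: 43.6
pos [0.5123 0.3834 0.0089] rpy [ 3.1373 -0.0035  1.4605] shift [-0.0016 -0.0012  0.0028] [ 0.0043 -0.0035  0.0005]
```

```bash
python3 shift.py '[[0.03,0,0,-0.01,0,0,0],[0.03,0,0,-0.04,0,0,0],[0.03,0,0,-0.08,0,0,0],[0.03,0,0,-0.13,0,0,0],[0.03,0,0,-0.15,0,0,0],[0.03,0,0,-0.15,0,0,0],[0.03,0,0,-0.15,0,0,0]]' 40;  python3 - <<'E'
from h import *
s=r.snapshot("wrist");sd=r.snapshot("side")
C=np.zeros((384,792,3),np.uint8);C[:,:400]=s["pixels"][:,56:456]
p=plane  # crop side around gripper
M=np.linalg.inv(sd["cam_to_world"]);q=M@np.append(r.observe()["ee_pos"],1);u=sd["cx"]-sd["fx"]*q[0]/q[2];v=sd["cy"]+sd["fy"]*q[1]/q[2];print(u,v)
u,v=int(u),int(v);a=sd["pixels"][v-48:v+48,u-48:u+48];C[:384,405:789]=cv2.resize(a,(384,384),interpolation=2)
cv2.imwrite("pics/w4.png",C)
go([.511,.382,.15],1.46)
E
```

```text
time_s: 7.8
ee_pos: [0.5105, 0.3815, 0.1559]
orientation: [3.141, 0.001, 1.461]
ft_force: [0.4, 0.1, -1.9]
finger_gap: 0.0439
finger_force: 42.7
195.69143050119487 273.75249351664445
pos [0.5097 0.3806 0.1538] rpy [-3.1398  0.0035  1.4609] shift [0.0016 0.0011 0.0038] [-0.0018  0.0035  0.0009]
```

View pics/w4.png

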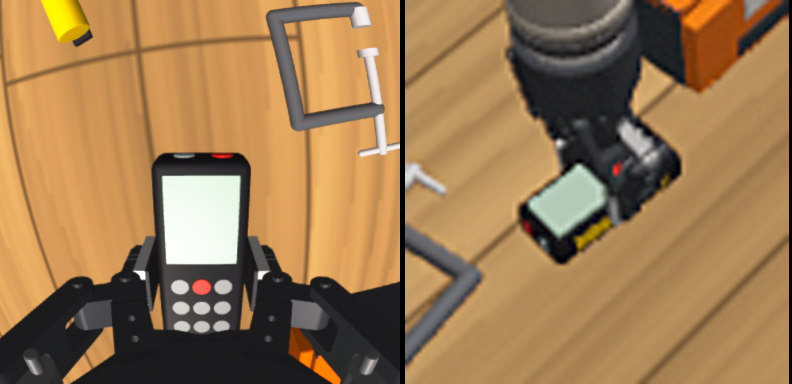

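The measure hangs flat between the pads, gripped just past the screen; the screen's centre is at wrist pixel (257,220) and the far end at row ~156.

```bash
python3 - <<'E'
from h import *
s=r.snapshot("wrist");o=r.observe();R=Ro.from_euler("xyz",o["orientation"]);h=hsv(s)
g=cv2.inRange(h,(35,10,130),(100,110,255));c=blobs(g,500,(200,150,310,280))[0];u,v=cen(c);print(u,v,cv2.boundingRect(c))
zt=o["ee_pos"][2]+.017
f=lambda u,v,z:R.inv().apply(plane(s,u,v,z,True)-o["ee_pos"]).round(4)
print("screen",f(u,v,zt),"corners",[f(*p,zt) for p in cv2.boxPoints(cv2.minAreaRect(c))])
for row in(154,158,167):print("end",row,f(257,row,zt),f(257,row,zt-.013))
print("sides row 200",f(209,200,zt),f(305,200,zt))
E
```

```text
256.8429338012767 218.59583937336282 (218, 175, 79, 90)
screen [ 0.0247  0.0012 -0.0171] corners [array([ 0.0452, -0.0158, -0.0171]), array([ 0.0452,  0.0183, -0.0172]), array([ 0.0001,  0.0205, -0.017 ]), array([ 0.0001, -0.018 , -0.017 ])]
end 154 [ 0.0544  0.0012 -0.0172] [ 0.0521  0.0012 -0.0042]
end 158 [ 0.0527  0.0012 -0.0172] [ 0.0502  0.0012 -0.0042]
end 167 [ 0.0487  0.0012 -0.0172] [ 0.0458  0.0012 -0.0042]
sides row 200 [ 0.0336 -0.0204 -0.0171] [ 0.0336  0.0228 -0.0172]
```

```bash
python3 -c "
from h import *
go([.578,-.1212,.17],-.092)"
```

```text
pos [0.5097 0.3806 0.1536] rpy [-3.1396  0.0035  1.4609] shift [-0.4914  0.1229 -0.0149] [1.1000e-03 4.3000e-03 1.5529e+00]
```

```bash
python3 shift.py '[[0.03,-0.491,0.123,-0.02,0,0,1.553],[0.03,-0.491,0.123,-0.02,0,0,1.553],[0.03,-0.491,0.123,-0.02,0,0,1.553],[0.03,-0.491,0.123,-0.02,0,0,1.553],[0.03,-0.491,0.123,-0.02,0,0,1.553],[0.03,-0.491,0.123,-0.02,0,0,1.553],[0.03,-0.491,0.123,-0.02,0,0,1.553],[0.03,-0.491,0.123,-0.02,0,0,1.553],[0.03,-0.491,0.123,-0.02,0,0,1.553],[0.03,-0.491,0.123,-0.02,0,0,1.553]]' 40; python3 -c "
from h import *
go([.578,-.1212,.12],-.092)"
```

```text
time_s: 8.95
ee_pos: [0.5771, -0.115, 0.1743]
orientation: [-3.141, 0.002, -0.045]
ft_force: [0.7, -0.3, -1.0]
finger_gap: 0.0439
finger_force: 42.7
pos [ 0.5771 -0.115   0.1743] rpy [-3.1412e+00  2.0000e-03 -4.5300e-02] shift [0.0013 0.0062 0.0543] [-0.0004  0.002   0.0467]
```

```bash
python3 shift.py '[[0.03,0,0.002,0,0,0,0.03],[0.03,0,0.002,0,0,0,0.03],[0.03,0,0.002,0,0,0,0.03],[0.03,0,0.002,0,0,0,0.03]]' 40; python3 - <<'E'
from h import *
s=r.snapshot("wrist");o=r.observe();h=hsv(s);R=Ro.from_euler("xyz",o["orientation"])
cv2.imwrite("pics/w5.png",s["pixels"])
go([.578,-.1212,.10],-.092)
E
```

```text
time_s: 9.35
ee_pos: [0.5779, -0.1123, 0.1753]
orientation: [-3.14, 0.0, -0.065]
ft_force: [0.3, 0.9, -0.5]
finger_gap: 0.044
finger_force: 42.7
pos [ 0.578  -0.1126  0.1755] rpy [-3.1403e+00 -2.0000e-04 -6.5000e-02] shift [0.0005 0.0087 0.0755] [-0.0013 -0.0002  0.027 ]
```

View pics/w5.png

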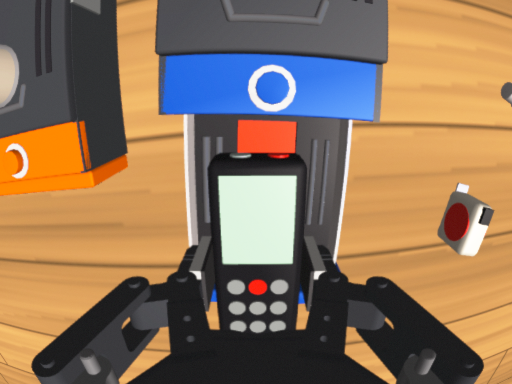

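The measure is above the recess (red end strip at (267,136)), needing about 9 mm to the right and 0.027 rad of turn, as the numbers say.

```bash
python3 shift.py '[[0.03,0,0.009,0.02,0,0,0.027],[0.03,0,0.009,0.05,0,0,0.027],[0.03,0,0.009,0.075,0,0,0.027],[0.03,0,0.009,0.1,0,0,0.027],[0.03,0,0.009,0.1,0,0,0.027],[0.03,0,0.009,0.1,0,0,0.027],[0.03,0,0.009,0.1,0,0,0.027]]' 40; python3 - <<'E'
from h import *
s=r.snapshot("wrist");o=r.observe();h=hsv(s);R=Ro.from_euler("xyz",o["orientation"])
m=cv2.inRange(h,(0,150,120),(8,255,255))
for c in blobs(m,60,(180,90,330,280)):print(cv2.contourArea(c),cv2.boundingRect(c),[plane(s,*p,.02,True).round(4)[:2] for p in cv2.boxPoints(cv2.minAreaRect(c))])
go([.5775,-.1212,.04],-.092)
E
```

```text
time_s: 10.1
ee_pos: [0.5792, -0.1236, 0.0778]
orientation: [-3.142, -0.005, -0.095]
ft_force: [0.5, 0.2, -0.3]
finger_gap: 0.0439
finger_force: 42.6
1618.5 (209, 134, 87, 27) [array([ 0.6386, -0.097 ]), array([ 0.6348, -0.1553]), array([ 0.6175, -0.1547]), array([ 0.6212, -0.0954])]
pos [ 0.5793 -0.1238  0.078 ] rpy [ 3.1415 -0.0051 -0.0954] shift [-0.0022 -0.0024  0.038 ] [ 0.0001 -0.0051 -0.0034]
```

```bash
python3 shift.py '[[0.03,-0.002,-0.002,0,0,-0.005,-0.003],[0.03,-0.002,-0.002,0.02,0,-0.005,-0.003],[0.03,-0.002,-0.002,0.03,0,-0.005,-0.003],[0.03,-0.002,-0.002,0.038,0,-0.005,-0.003],[0.03,-0.002,-0.002,0.038,0,-0.005,-0.003],[0.03,-0.002,-0.002,0.038,0,-0.005,-0.003]]' 40; python3 - <<'E'
from h import *
go([.5775,-.1212,.029],-.092)
E
```

```text
time_s: 10.75
ee_pos: [0.576, -0.1219, 0.0381]
orientation: [-3.142, 0.004, -0.093]
ft_force: [-0.3, 0.1, -1.3]
finger_gap: 0.0437
finger_force: 42.7
pos [ 0.576  -0.1219  0.0381] rpy [-3.1415  0.0036 -0.0931] shift [ 0.0014 -0.0008  0.0091] [-0.0001  0.0036 -0.0011]
```

```bash
python3 shift.py '[[0.03,0.001,-0.001,0,0,0.003,0],[0.03,0.001,-0.001,0.003,0,0.003,0],[0.03,0.001,-0.001,0.006,0,0.003,0],[0.03,0.001,-0.001,0.009,0,0.003,0],[0.03,0.001,-0.001,0.009,0,0.003,0],[0.03,0.001,-0.001,0.009,0,0.003,0]]' 40; python3 - <<'E'
from h import *
go([.5775,-.1212,.029],-.092)
E
```

```text
time_s: 11.35
ee_pos: [0.577, -0.1209, 0.029]
orientation: [-3.141, 0.001, -0.093]
ft_force: [0.2, 0.3, -0.0]
finger_gap: 0.0441
finger_force: 42.8
pos [ 0.577  -0.1209  0.029 ] rpy [-3.1415e+00  7.0000e-04 -9.3200e-02] shift [ 0.0006  0.0002 -0.    ] [-0.0001  0.0007 -0.0012]
```

```bash
python3 shift.py '[[0.03,0,0,0.001,0,0,0],[0.03,0,0,0.002,0,0,0],[0.03,0,0,0.002,0,0,0]]' 40
```

```text
time_s: 11.65
ee_pos: [0.5777, -0.121, 0.0289]
orientation: [3.141, -0.001, -0.093]
ft_force: [-2.6, 1.0, 8.5]
finger_gap: 0.0442
finger_force: 43.8
```

```bash
python3 shift.py '[[0.03,0,0,0.0005,0,0,0],[0.046,0,0,0.0005,0,0,0],[0.05,0,0,0,0,0,0],[0.06,0,0,0,0,0,0],[0.062,0,0,0,0,0,0],[0.062,0,0,-0.02,0,0,0],[0.062,0,0,-0.06,0,0,0],[0.062,0,0,-0.1,0,0,0],[0.062,0,0,-0.13,0,0,0],[0.062,0,0,-0.13,0,0,0]]' 20; python3 - <<'E'
from h import *
s=r.snapshot("wrist");cv2.imwrite("pics/w6.png",s["pixels"])
E
```

```text
time_s: 12.65
ee_pos: [0.5808, -0.1214, 0.1625]
orientation: [3.141, -0.01, -0.093]
ft_force: [0.6, 0.1, 0.6]
finger_gap: 0.0621
finger_force: 0.0
```

View pics/w6.png

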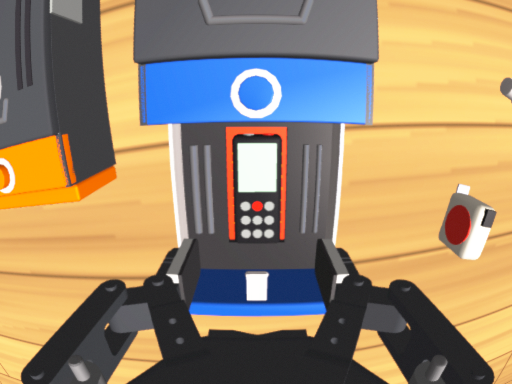

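The measure lies inside the recess, with red floor showing around its rear end and both sides.  Checking that it lies flat numerically.

```bash
python3 - <<'E'
from h import *
s=r.snapshot("wrist");h=hsv(s)
g=cv2.inRange(h,(35,10,130),(100,110,255));c=blobs(g,300,(225,130,290,200))[0]
P=np.array([plane(s,*p,.046,True)[:2] for p in cv2.boxPoints(cv2.minAreaRect(c))]);u,v=cen(c)
print("screen",plane(s,u,v,.046,True),[np.linalg.norm(P[i]-P[i-1]).round(4) for i in range(4)])
m=cv2.inRange(h,(0,150,120),(8,255,255));c=blobs(m,300,(210,110,300,250))[0];x,y,w,hh=cv2.boundingRect(c);print(x,y,w,hh)
cc=plane(s,x+w/2,y,.02,True);print("bay centre from rear edge",cc-.059*np.array([np.cos(.092),-np.sin(.092),0]))
t=r.snapshot("top")
g=cv2.inRange(hsv(t),(35,20,130),(95,110,255));b=blobs(g,5,(280,190,312,245))
if b:
    q=cen(b[0]);print("tri screen",tri([ray(s,u,v,True),ray(t,*q)]),plane(t,*q,.046))
go([.41,-.105,.16],-.092)
print(r.observe()["joint_positions"].round(2))
E
```

```text
screen [ 0.60229401 -0.12401714  0.046     ] [np.float64(0.0452), np.float64(0.0346), np.float64(0.0452), np.float64(0.0361)]
225 124 63 115
bay centre from rear edge [ 0.57773115 -0.12137307  0.02      ]
tri screen (array([ 0.59103074, -0.12465586, -0.00352868]), [np.float64(0.0017586142580969977), np.float64(0.001758614258097086)]) [ 0.58317754 -0.11969072  0.046     ]
pos [ 0.5764 -0.1209  0.1561] rpy [-3.1414e+00  2.4000e-03 -9.3100e-02] shift [-0.1671 -0.0004 -0.0035] [-0.0002  0.0024 -0.0011]
[ 0.33  0.45 -0.22  1.51  0.1   1.2  -1.57]
```

```bash
python3 shift.py '[[0.03,-0.05,0,-0.003,0,0.002,0],[0,-0.1,0,-0.003,0,0.002,0],[0,-0.15,0,-0.003,0,0.002,0],[0,-0.152,0,-0.003,0,0.002,0],[0,-0.152,0,0.03,0,0.002,0],[0,-0.152,0,0.06,0,0.002,0],[0,-0.152,0,0.097,0,0.002,0],[0,-0.152,0,0.097,0,0.002,0],[0,-0.152,0,0.097,0,0.002,0]]' 60; python3 - <<'E'
from h import *
s=r.snapshot("wrist");cv2.imwrite("pics/w7.png",s["pixels"])
go([.615,-.125,.06],-.092)
E
```

```text
time_s: 13.7
ee_pos: [0.4247, -0.1065, 0.0593]
orientation: [-3.141, 0.002, -0.093]
ft_force: [0.5, -0.4, 0.2]
finger_gap: -0.0001
finger_force: 0.0
pos [ 0.4262 -0.1068  0.0605] rpy [-3.1413e+00 -1.5000e-03 -9.3000e-02] shift [0.1897 0.0006 0.0008] [-0.0003 -0.0015 -0.001 ]
```

View pics/w7.png

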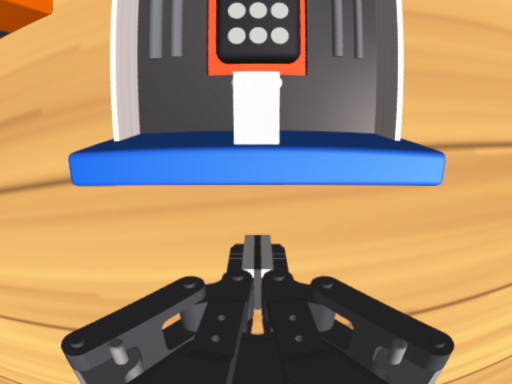

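The shut fingers stand in front of the middle of the drawer front, and red floor also shows in front of the measure. Now push gently.

```bash
python3 shift.py '[[0,0.015,0,0,0,0,0],[0,0.025,0,0,0,0,0],[0,0.032,0,0,0,0,0],[0,0.038,0,0,0,0,0],[0,0.046,0,0,0,0,0],[0,0.055,0,0,0,0,0],[0,0.065,0,0,0,0,0],[0,0.075,0,0,0,0,0],[0,0.085,0,0,0,0,0],[0,0.095,0,0,0,0,0]]' 60;python3 shift.py '[[0,0.01,0,0,0,0,0],[0,0.02,0,0,0,0,0],[0,0.03,0,0,0,0,0],[0,0.04,0,0,0,0,0],[0,0.05,0,0,0,0,0],[0,0.058,0,0,0,0,0],[0,0.064,0,0,0,0,0],[0,0.07,0,0,0,0,0],[0,0.074,0,0,0,0,0],[0,0.074,0,0,0,0,0]]' 60; python3 -c "
from h import *
go([.618,-.125,.06],-.092)"
```

```text
time_s: 14.75
ee_pos: [0.5179, -0.1154, 0.0599]
orientation: [-3.141, 0.005, -0.093]
ft_force: [-5.6, 1.9, 5.2]
finger_gap: 0.0004
finger_force: 3.2
time_s: 15.75
ee_pos: [0.5919, -0.1221, 0.0599]
orientation: [-3.141, 0.004, -0.093]
ft_force: [-5.5, 0.2, 3.1]
finger_gap: 0.0
finger_force: 2.7
pos [ 0.5919 -0.1221  0.0599] rpy [-3.1413  0.0041 -0.0931] shift [ 0.0263  0.0004 -0.0002] [-0.0003  0.0041 -0.0011]
```

```bash
python3 shift.py '[[0,0.004,0,0,0,0,0],[0,0.008,0,0,0,0,0],[0,0.012,0,0,0,0,0],[0,0.016,0,0,0,0,0],[0,0.019,0,0,0,0,0],[0,0.022,0,0,0,0,0],[0,0.024,0,0,0,0,0],[0,0.026,0,0,0,0,0],[0,0.026,0,0,0,0,0]]' 60
```

```text
time_s: 16.65
ee_pos: [0.6166, -0.1244, 0.06]
orientation: [-3.141, 0.006, -0.093]
ft_force: [-7.4, 1.3, 3.3]
finger_gap: 0.0001
finger_force: 3.5
```

```bash
python3 shift.py '[[0,0.002,0,0,0,0,0],[0,0.003,0,0,0,0,0],[0,0.003,0,0,0,0,0]]' 60
```

```text
time_s: 16.95
ee_pos: [0.6196, -0.1247, 0.0599]
orientation: [-3.141, 0.006, -0.093]
ft_force: [-7.9, 1.2, 5.6]
finger_gap: -0.0004
finger_force: 3.7
```

```bash
for i in 1 ; do python3 shift.py '[[0,0.0015,0,0,0,0,0],[0,0.003,0,0,0,0,0],[0,0.003,0,0,0,0,0]]' 60; python3 shift.py '[[0,0.0015,0,0,0,0,0],[0,0.003,0,0,0,0,0],[0,0.003,0,0,0,0,0]]' 60; done | grep -E 'ee_pos|ft'
```

```text
ee_pos: [0.6205, -0.1248, 0.0599]
ft_force: [-12.0, 2.7, 8.3]
ee_pos: [0.6205, -0.1248, 0.06]
ft_force: [-19.1, 2.4, 13.5]
```

The drawer is on its stop: no more travel while the force rises. Back away and look.

```bash
python3 shift.py '[[0,-0.003,0,0,0,0,0],[0,-0.008,0,0,0,0,0],[0,-0.02,0,0,0,0,0],[0,-0.05,0,0,0,0,0],[0,-0.08,0,-0.03,0,0,0],[0,-0.08,0,-0.08,0,0,0],[0,-0.08,0,-0.13,0,0,0],[0,-0.08,0,-0.16,0,0,0],[0,-0.08,0,-0.16,0,0,0],[0,-0.08,0,-0.16,0,0,0]]' 60; python3 - <<'E'
from h import *
s=r.snapshot("wrist");t=r.snapshot("top")
C=np.zeros((384,792,3),np.uint8);C[:,:512]=s["pixels"];C[:250,515:785]=cv2.resize(t["pixels"][130:255,230:365],(270,250),interpolation=2)
cv2.imwrite("pics/w8.png",C)
h=hsv(s);m=cv2.inRange(h,(100,120,60),(125,255,255));bs=blobs(m,30,(130,40,380,180))
for c in bs[:3]:print(cv2.contourArea(c),np.round(cen(c),1),cv2.boundingRect(c))
x,y,w,hh=cv2.boundingRect(bs[0]);print("front edge",plane(s,x+w/2,y+hh,.09,True))
E
```

```text
time_s: 18.55
ee_pos: [0.5497, -0.1184, 0.2211]
orientation: [3.141, -0.004, -0.093]
ft_force: [-1.1, -0.5, -0.2]
finger_gap: 0.0002
finger_force: 0.0
10772.5 [255.1  69.8] (164, 40, 185, 63)
1280.0 [256.   59.7] (235, 40, 43, 40)
507.5 [255.9  58.6] (243, 46, 27, 26)
front edge [ 0.62692125 -0.12587148  0.09      ]
```

View pics/w8.png

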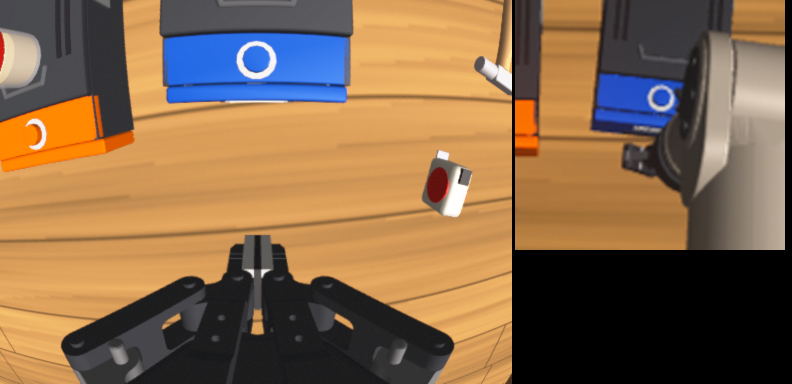

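The drawer has stayed shut for over a second with nothing touching it. Its front edge is back at x≈0.627, and the button looks as it did at the start. Handing in.

```bash
python3 -c "
from plant import r
print(r.sign_off())"
```

```text
the job is handed in; nothing more can be done
None
```

The laser measure is flat and face up in the blue drawer's recess, the drawer is latched shut, and the job was handed in after about 18.6 s; the hand-in returned no verdict.

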